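# Put the three height masters back into their own wells and shut the gauge case

### The arm

A 6-joint arm with a two-finger parallel gripper is mounted at the origin on the work surface. World frame = base frame: x ahead of the robot, y to its left, z up, the work surface at z = 0. Lengths are in m, angles in rad, forces in N, time in s.
With the tool pointing down it reaches from about 0.35 to 0.875 m from the base axis. Payload 4.2 kg.
Tool frame: the origin (TCP) lies at the very end of the fingers, on their centre line; the grasp point (between the pads) lies 19 mm behind it (arm.grasp_offset is the distance from the TCP to the grasp point, in m); z points along the fingers, y is the line along which they close (so a half turn about z gives the same grasp; the last joint's range is limited). The gripper opens to 87 mm and grips with 3 to 60 N. Pads are 19 mm wide; open, the fingers measure 117 mm over their backs; the gripper's body (75 mm by 190 mm) begins 51 mm behind the grasp point.
Start: joints at [-0.996, 0.385, 0.008, 0, -1.194, -0.259], TCP at [0.194, -0.594, 0.223] pointing down, gripper open.
Joint ranges: [-3.14, 3.14], [-1.21, 2.06], [-1.07, 1.41], [-3.16, 2.05], [-2.99, -0.16], [-3.1, 3.1]. Speed limits (rad/s): [2.79, 2.79, 3.14, 3.14, 3.14, 3.14].

### API

Orientations are given as a 3x3 rotation matrix whose columns are the frame's x, y, z axes.
In Python, from rig import readout, vision, close_job, arm gives the robot as it stands.
- The arm moves only by the tool drive_tool, never from a script. Its argument "increments" is a list of rows, each a list of 5 numbers: the opening, from -1 (shut) to 1 (fully open), then the shift along the world's x, y, z normalised to -1 to 1, where 1 is 1 m, then the turn about the world's z normalised to -1 to 1, where 1 is pi rad. A call has 1 to 20 rows; each row shifts and turns the commanded pose from where the row before left it; what a row does not reach is not made up. A row lasts 1/12 s, in which the tool goes at most 41.7 mm and 7.16 degrees, less where a joint would pass 70% of its speed; a pose out of reach is approached as far as the arm can. A call with a number of a shift or a turn outside -1 to 1 is refused whole. A call with a gripper value outside its range is refused whole. The fingers move at their own pace and stop on an object; the grip force is fixed at half the most. Time passes only in rows, so rows that do not move let the fingers close. It gives the time, the measured TCP pose, the force, the opening and the grip force at its end, in the units of the state.
- readout.get_obs(): the state, without advancing time (a new reading comes with each control period).
- vision.read_camera(name): name is "side" or "top"; returns a dict with "img" (480x640x3 uint8, red, green, blue), "mtx" (3x3 intrinsics, pixels), "pose" (4x4, takes a point from camera to world coordinates). Camera axes: x right, y up, looking along -z (the intrinsics and any distortion apply to the point x, -y, -z); pixel columns grow to the right and rows downward; lengths in m; the calibration is good to about 2 mm. A picture is of the moment at which its call begins. There is no depth.
- close_job(): hands the job in; it is judged then, once.
The state is a dict: "time": time; "q": joint angles; "qd": joint speeds; "effort": joint torques, N m; "tool_pos": TCP position; "eef_rot": TCP orientation; "ft_force": force on the tool from outside, world axes, zero at the start; "wrist_torque": the same for the moment, N m; "gripper_width": finger opening in m; "gripper_force": force on a finger pad.
Only numpy, scipy, OpenCV 4.12 (cv2) and the standard library are available. Lean on these libraries where they do the work, as an engineer would, in place of code of your own. Each camera call takes 0.05 s, during which the arm holds its last target. There are 200 camera calls.

### The job

The three steel height masters in the open gauge case are standing in each other's wells. Put each one upright in the middle of its own well - the tallest in the deepest, the shortest in the shallowest - so that all the tops come level below the rim, setting one down on the free felt pad meanwhile if you need to. Keep the masters upright and do not drop them; when nothing stands above the rim any more, close the lid fully.

Things in the scene. Friction and masses are not known exactly. Their poses are not given: they have to be found in the camera images.
- tall_master: Plain polished steel cylinder standing upright, with a knurled band near the top. Diameter 28 mm, height 58 mm, mass about 0.28 kg. Origin at the centre of its underside; z is up. The tallest and thinnest of the three. At the start it stands in the middle well of depth (mid_well) and rises 7 mm above the rim.
- mid_master: Plain polished steel cylinder standing upright, with a knurled band near the top. Diameter 32 mm, height 46 mm, mass about 0.29 kg. Origin at the centre of its underside; z is up. The middle one in height and thickness of the three. At the start it stands in the shallowest well (shallow_well) and rises 7 mm above the rim.
- short_master: Plain polished steel cylinder standing upright, with a knurled band near the top. Diameter 38 mm, height 34 mm, mass about 0.3 kg. Origin at the centre of its underside; z is up. The shortest and thickest of the three. At the start it stands in the deepest well (deep_well), its top 29 mm below the rim.
- deep_well: The deepest of the case's three wells: a dark foam floor pad, 122 (case x) by 100 mm (case y), 3 mm thick, a 4 mm wide white ring 42 mm across printed at its centre. Origin: centre of the pad's underside, 6 mm above the bench; a thing standing here has its underside 3 mm above the origin. Axes as the case. Its place in the row differs from start to start. Home of the tall master.
- mid_well: The middle one in depth of the case's three wells: a dark foam floor pad, 122 (case x) by 100 mm (case y), 15 mm thick, a 4 mm wide white ring 46 mm across printed at its centre. Origin: centre of the pad's underside, 6 mm above the bench; a thing standing here has its underside 15 mm above the origin. Axes as the case. Its place in the row differs from start to start. Home of the middle master.
- shallow_well: The shallowest of the case's three wells: a dark foam floor pad, 122 (case x) by 100 mm (case y), 27 mm thick, a 4 mm wide white ring 52 mm across printed at its centre. Origin: centre of the pad's underside, 6 mm above the bench; a thing standing here has its underside 27 mm above the origin. Axes as the case. Its place in the row differs from start to start. Home of the short master.
- case: Fixed grey plastic case, 136 (x) by 328 mm (y), rim 72 mm above the bench. Origin: centre of its underside; y runs along the row of wells, x points away from the robot, to the hinge. Walls 5 mm. Two 3 mm dividers, 44 mm high, at y = -53.5 and +53.5 mm: each well is 126 (x) by 104 mm (y) inside, centres at y = -107, 0, +107 mm, x = 0. A master in its own well has its top 5 mm below the rim.
- lid (a joint): Flat clear lid with grey edges, 5 mm thick. 0 = closed on the rim, grows as it opens, 1.57 = upright, 2.15 = end stop; starts open. Hinge line along the case's y, at case x = +68 mm, 72.5 mm above the bench, in the plane of the lid's underside. Free edge 136 mm from the hinge. Stiff friction hinge, no catch: it stays at any angle and moves with at most 4 N at the free edge.
- lid_tab (a point): Centre of the lift tab in the middle of the lid's free edge: 70 mm along the case's y, 16 mm out beyond the edge, 8 mm thick. It lies 144 mm from the hinge line, 4 mm above the lid's underside. It points up while the lid is open and towards the robot when closed.
- felt_pad: Grey felt pad, 110 by 110 mm, 3 mm thick, fixed flat on the bench to the left or right of the case, clear at the start: a free spot to set a master down. Origin at the centre of its underside, on the bench. A green parts tray with steel plungers, about 140 by 115 mm and 75 mm tall, stands on the other side of the case and has no part in the job.
Not all that is in view belongs to the job. Leave any green or purple look-alike of the short_master alone.

How it is judged:
On the way:
1. each master stands in its own well, let go, with the lid still open (horizontal distance between tall_master and deep_well below 0.015 m and z of tall_master in the frame of deep_well between -0.001 and 0.007 m and angle between each of tall_master, mid_master, short_master's own z axis and vertical below 0.1 rad and linear speed of each of tall_master, mid_master, short_master below 0.02 m/s and horizontal distance between mid_master and mid_well below 0.015 m and z of mid_master in the frame of mid_well between 0.011 and 0.019 m and horizontal distance between short_master and shallow_well below 0.015 m and z of short_master in the frame of shallow_well between 0.023 and 0.031 m and contact force between the fingers and tall_master below 0.1 N and contact force between the fingers and mid_master below 0.1 N and contact force between the fingers and short_master below 0.1 N and value of joint lid above 0.5 rad), for 0.2 s.
At the end, for the whole second after the job is handed in: Each master stands upright, released and at rest on the pad of its own well (tall in deep, middle in mid, short in shallow), within 15 mm of the well's centre, its top below the rim, and the lid is closed to within 0.04 rad (horizontal distance between tall_master and deep_well below 0.015 m and z of tall_master in the frame of deep_well between -0.001 and 0.007 m and angle between each of tall_master, mid_master, short_master's own z axis and vertical below 0.1 rad and linear speed of each of tall_master, mid_master, short_master below 0.02 m/s and horizontal distance between mid_master and mid_well below 0.015 m and z of mid_master in the frame of mid_well between 0.011 and 0.019 m and horizontal distance between short_master and shallow_well below 0.015 m and z of short_master in the frame of shallow_well between 0.023 and 0.031 m and contact force between the fingers and tall_master below 0.1 N and contact force between the fingers and mid_master below 0.1 N and contact force between the fingers and short_master below 0.1 N and value of joint lid below 0.04 rad); the robot touches nothing.
It fails at once if a master is tipped over (angle between any of tall_master, mid_master, short_master's own z axis and vertical above 0.6 rad).
It fails at once if a master is dropped: it falls free of the fingers by more than about 12 mm ((linear speed of tall_master above 0.5 m/s and contact force between the fingers and tall_master below 0.1 N) or (linear speed of mid_master above 0.5 m/s and contact force between the fingers and mid_master below 0.1 N) or (linear speed of short_master above 0.5 m/s and contact force between the fingers and short_master below 0.1 N)).
It also fails if it takes over 104 s, if anything falls off the work surface, if the arm or the gripper's body presses on something with over 40 N, if the wrist force passes 120 N, or if a joint passes its speed limit or range.

## Working session

There is one attempt and no reset: what is moved stays moved. The work goes in short steps, Python scripts to look and compute and a tool call to move; the robot and the scene stay as the last step left them, time stands still between calls to the robot, and variables do not carry over. Pictures are saved under pics/ and viewed, at most 14 in all, crops included, and the job is handed in when it is done.

Besides the shell and the picture viewer there is one more tool, called after ">>>" as a command line: name --pt "numbers of a row" for each row, then --argument value for the rest. drive_tool: Moves the arm, as the interface text tells. Scaled input: -1 to 1 covers 1 m each way for a shift and pi rad each way for a turn. Its arguments: {"type":"object","properties":{"increments":{"type":"array"}},"required":["increments"]}

```bash
mkdir -p pics; ls; python3 - <<'E'
from rig import readout, vision, arm
import cv2, numpy as np
o=readout.get_obs(); print({k:np.round(v,3).tolist() for k,v in o.items()})
print([a for a in dir(arm) if a[0]!='_'])
for n in("top","side"):
    r=vision.read_camera(n); cv2.imwrite(f"pics/{n}0.png",r["img"][...,::-1]); np.savez(f"{n}0.npz",**r); print(n,r["mtx"],r["pose"],r.keys())
E
```

```text
pics
{'time': 0.0, 'q': [-0.996, 0.386, 0.007, -0.0, -1.194, -0.259], 'qd': [0.0, 0.001, -0.001, -0.001, 0.0, 0.0], 'effort': [0.0, -39.067, 18.741, 4.22, 0.011, -0.0], 'tool_pos': [0.194, -0.593, 0.221], 'eef_rot': [[-0.951, -0.31, -0.001], [-0.31, 0.951, 0.002], [0.0, 0.002, -1.0]], 'ft_force': [-0.299, 0.267, 0.276], 'wrist_torque': [-0.007, -0.016, 0.02], 'gripper_force': 0.0, 'gripper_width': 0.087}
['PlanningError', 'grasp_offset']
top [[601.66555073   0.         322.28667421]
 [  0.         601.66555073 239.82814217]
 [  0.           0.           1.        ]] [[-0.00784807  0.99654795 -0.08264736  0.41591887]
 [-0.99985233 -0.00655672  0.01588466 -0.00221052]
 [ 0.01528793  0.08275982  0.99645225  1.3992362 ]
 [ 0.          0.          0.          1.        ]] dict_keys(['img', 'mtx', 'pose'])
side [[513.67594856   0.         311.82775275]
 [  0.         513.67594856 235.37055738]
 [  0.           0.           1.        ]] [[-0.94465698  0.23964379 -0.22404028  0.31522789]
 [-0.32803145 -0.681034    0.65466637  0.63191313]
 [ 0.00430768  0.69192741  0.72195423  0.76170482]
 [ 0.          0.          0.          1.        ]] dict_keys(['img', 'mtx', 'pose'])
```

View pics/top0.png

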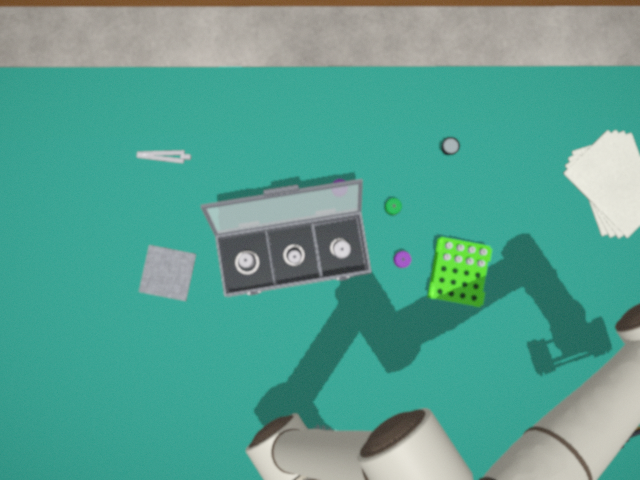

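View pics/side0.png

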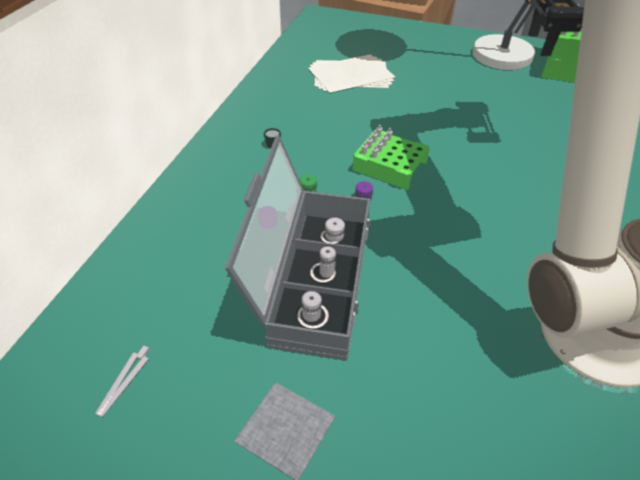

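```bash
python3 - <<'E'
import cv2
t=cv2.imread("pics/top0.png");s=cv2.imread("pics/side0.png")
cv2.imwrite("pics/top0c.png",cv2.resize(t[200:310,195:385],None,fx=4.2,fy=4.2,interpolation=cv2.INTER_CUBIC))
cv2.imwrite("pics/side0c.png",cv2.resize(s[185:365,230:410],None,fx=3.3,fy=3.3,interpolation=cv2.INTER_CUBIC))
E
```

```text
(no output)
```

View pics/top0c.png

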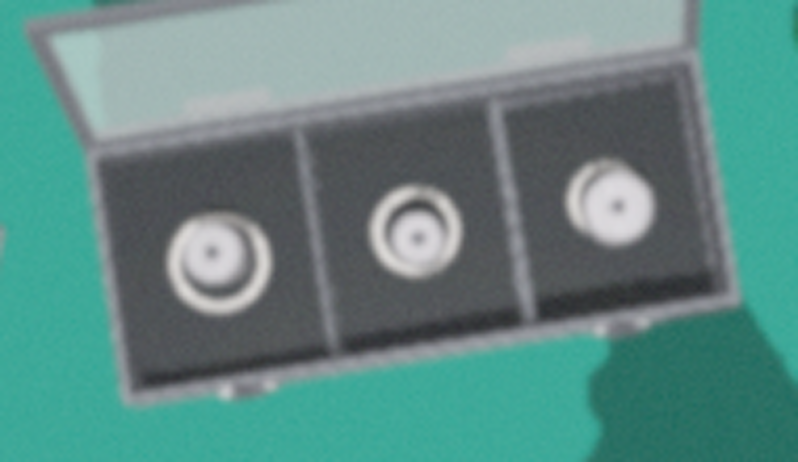

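View pics/side0c.png

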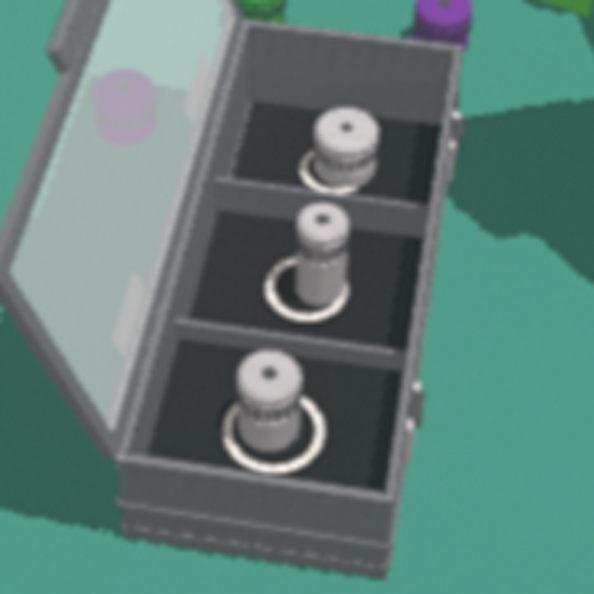

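```bash
cat > h.py <<'E'
import numpy as np, cv2
from scipy.optimize import least_squares
def cam(n,f=None):
    r=np.load(f or f"{n}0.npz"); return r["mtx"],r["pose"]
def ray(n,px,z):
    K,T=cam(n); d=np.linalg.inv(K)@[px[0],px[1],1]; d=T[:3,:3]@(d*[1,-1,-1]); o=T[:3,3]
    return (o+d*(z-o[2])/d[2])[:2]
def proj(n,P):
    K,T=cam(n); p=(np.asarray(P)-T[:3,3])@T[:3,:3]*[1,-1,-1]; p=p@K.T; return p[...,:2]/p[...,2:]
def tri(obs): # least squares x,y at known z over both cameras
    return np.mean([ray(n,p,z) for n,p,z in obs],0)
tc=lambda u,v:((u+.5)/4.2-.5+195,(v+.5)/4.2-.5+200)
sc=lambda u,v:((u+.5)/3.3-.5+230,(v+.5)/3.3-.5+185)
E
python3 - <<'E'
from h import *
for name,t,s,z in[("mid",(212,252),(269,374),.079),("tall",(418,238),(322,220),.079),("short",(618,206),(347,128),.043),
 ("ringL",(220,263),(275,432),.033),("ringM",(416,231),(307,288),.021)]:
    print(name,ray("top",tc(*t),z).round(4),ray("side",sc(*s),z).round(4))
C=[(-.068,.164,.072),(-.068,-.164,.072),(.068,-.164,.072),(.068,.164,.072)]
U=[tc(127,400),tc(738,303),tc(695,55),tc(92,148)]
R=[(0,.107,.033),(0,0,.021)];
def w(p,P):
    c,s=np.cos(p[2]),np.sin(p[2]);P=np.array(P);return np.c_[p[0]+c*P[:,0]-s*P[:,1],p[1]+s*P[:,0]+c*P[:,1],P[:,2]]
f=lambda p:np.r_[(proj("top",w(p,C))-U).ravel(),(proj("top",w(p,R))-[tc(220,263),tc(416,231)]).ravel(),(proj("side",w(p,R))-[sc(275,432),sc(307,288)]).ravel()]
r=least_squares(f,[.4,0,.1]);print(r.x,r.fun.round(1))
print("wells L,M,R",w(r.x,[(0,.107,0),(0,0,0),(0,-.107,0)])[:,:2].round(4), w(r.x,[(-.068-.008,0,0),(.068,0,0)])[:,:2])
a=np.array([ray("top",p,.003) for p in[(149,246),(196,252),(187,301),(139,294)]]);print("felt",a.round(3),a.mean(0),ray("side",(286,430),.003))
for u,v in [(268,192),(298,186)]: print("tab?",ray("top",(u,v),.2))
# lid edge/angle: lid free corners top
K=None
for ang in np.arange(1.4,2.2,.1):
    P=[(.068-.136*np.cos(ang),y,.0725+.136*np.sin(ang)) for y in(.164,-.164)]
    print(round(ang,2),proj("top",w(r.x,P)).round(0).tolist(),proj("side",w(r.x,P)).round(0).tolist())
E
```

```text
mid [0.483  0.1463] [0.4812 0.1482]
tall [0.4896 0.0388] [0.4882 0.041 ]
short [ 0.5081 -0.0677] [ 0.506  -0.0659]
ringL [0.4794 0.1471] [0.4772 0.1498]
ringM [0.4966 0.0417] [0.4949 0.0429]
[0.49562397 0.04179008 0.15153735] [-1.2  1.3  0.8  0.6  0.9 -0.7 -1.8  0.2 -0.2 -0.  -0.   0.4 -0.8 -1.4
 -0.2 -0.6]
wells L,M,R [[ 0.4795  0.1476]
 [ 0.4956  0.0418]
 [ 0.5118 -0.064 ]] [[0.42049491 0.03031727]
 [0.5628447  0.05205523]]
felt [[0.52  0.377]
 [0.505 0.268]
 [0.393 0.288]
 [0.409 0.398]] [0.45682522 0.3329753 ] [0.45453636 0.33891633]
tab? [0.61260388 0.08708393]
tab? [0.62448755 0.02673661]
1.4 [[205.0, 240.0], [368.0, 215.0]] [[274.0, 271.0], [315.0, 136.0]]
1.5 [[204.0, 234.0], [367.0, 208.0]] [[265.0, 268.0], [308.0, 134.0]]
1.6 [[203.0, 227.0], [366.0, 201.0]] [[255.0, 267.0], [301.0, 133.0]]
1.7 [[202.0, 220.0], [365.0, 195.0]] [[246.0, 266.0], [294.0, 133.0]]
1.8 [[202.0, 214.0], [364.0, 188.0]] [[237.0, 266.0], [287.0, 133.0]]
1.9 [[201.0, 208.0], [363.0, 182.0]] [[228.0, 266.0], [280.0, 134.0]]
2.0 [[201.0, 202.0], [361.0, 177.0]] [[220.0, 267.0], [273.0, 136.0]]
2.1 [[200.0, 196.0], [360.0, 171.0]] [[213.0, 269.0], [267.0, 138.0]]
2.2 [[200.0, 192.0], [359.0, 167.0]] [[206.0, 271.0], [262.0, 140.0]]
```

>>> drive_tool --pt "0.3 0.0148 0.0317 0 -0.026" --pt "0.3 0.0148 0.0317 0 -0.026" --pt "0.3 0.0148 0.0317 0 0" --pt "0.3 0.0148 0.0317 0 0" --pt "0.3 0.0148 0.0317 0 0" --pt "0.3 0.0148 0.0317 0 0" --pt "0.3 0.0148 0.0317 0 0" --pt "0.3 0.0148 0.0317 0 0" --pt "0.3 0.0148 0.0317 0 0" --pt "0.3 0.0148 0.0317 0 0" --pt "0.3 0.0148 0.0317 0 0" --pt "0.3 0.0148 0.0317 0 0" --pt "0.3 0.0148 0.0317 0 0" --pt "0.3 0.0148 0.0317 0 0" --pt "0.3 0.0148 0.0317 0 0" --pt "0.3 0.0148 0.0317 0 0" --pt "0.3 0.0148 0.0317 0 0" --pt "0.3 0.0148 0.0317 0 0" --pt "0.3 0.0148 0.0317 0 0" --pt "0.3 0.0148 0.0317 0 0"

```text
time: 1.77
tool_pos: [0.4902, 0.0417, 0.2223]
eef_rot: [[-0.988, -0.152, -0.001], [-0.152, 0.988, -0.0], [0.001, 0.0, -1.0]]
ft_force: [0.2, -0.3, 0.4]
gripper_width: 0.0567
gripper_force: 0.0
```

>>> drive_tool --pt "0.3 0 0 0 0" --pt "0.3 0 0 0 0" --pt "0.3 0 0 0 0"

```text
time: 2.02
tool_pos: [0.4895, 0.0398, 0.222]
eef_rot: [[-0.988, -0.152, -0.002], [-0.152, 0.988, -0.0], [0.002, -0.0, -1.0]]
ft_force: [0.1, -0.3, 0.2]
gripper_width: 0.0567
gripper_force: 0.0
```

>>> drive_tool --pt "0.3 0 0 -0.028 0" --pt "0.3 0 0 -0.028 0" --pt "0.3 0 0 -0.028 0" --pt "0.3 0 0 -0.028 0" --pt "0.3 0 0 -0.014 0" --pt "0.3 0 0 -0.014 0" --pt "0.3 0 0 -0.014 0" --pt "0.3 0 0 -0.014 0" --pt "0.3 0 0 -0.014 0" --pt "0.3 0 0 0 0" --pt "0.3 0 0 0 0"

```text
time: 2.93
tool_pos: [0.4894, 0.0388, 0.0404]
eef_rot: [[-0.989, -0.15, -0.002], [-0.15, 0.989, -0.001], [0.002, -0.001, -1.0]]
ft_force: [0.7, 0.2, 1.1]
gripper_width: 0.0566
gripper_force: 0.0
```

>>> drive_tool --pt "-0.1 0 0 0 0" --pt "-0.2 0 0 0 0" --pt "-0.3 0 0 0 0" --pt "-1 0 0 0 0" --pt "-1 0 0 0 0" --pt "-1 0 0 0 0" --pt "-1 0 0 0 0" --pt "-1 0 0 0 0" --pt "-1 0 0 0 0"

```text
time: 3.68
tool_pos: [0.4905, 0.0402, 0.0409]
eef_rot: [[-0.988, -0.152, 0.001], [-0.152, 0.988, 0.0], [-0.001, 0.0, -1.0]]
ft_force: [-0.8, 1.8, 4.8]
gripper_width: 0.0275
gripper_force: 30.0
```

>>> drive_tool --pt "-1 0 0 0.01 0" --pt "-1 0 0 0.02 0" --pt "-1 0 0 0.025 0" --pt "-1 0 0 0.025 0" --pt "-1 0 0 0.02 0" --pt "-1 0 0 0.01 0" --pt "-1 -0.0017 0.0148 0 0" --pt "-1 -0.0034 0.0296 0 0" --pt "-1 -0.0034 0.0296 0 0" --pt "-1 -0.0034 0.0296 0 0" --pt "-1 -0.0034 0.0296 0 0" --pt "-1 -0.0034 0.0296 0 0" --pt "-1 -0.0034 0.0296 0 0" --pt "-1 -0.0034 0.0296 0 0" --pt "-1 -0.0034 0.0296 0 0" --pt "-1 -0.0034 0.0296 0 0" --pt "-1 -0.0017 0.0148 0 0" --pt "-1 0 0 0 0" --pt "-1 0 0 0 0" --pt "-1 0 0 0 0"

```text
time: 5.35
tool_pos: [0.4555, 0.3346, 0.1495]
eef_rot: [[-0.989, -0.151, -0.002], [-0.151, 0.989, -0.002], [0.002, -0.002, -1.0]]
ft_force: [0.1, -0.4, -3.0]
gripper_width: 0.0271
gripper_force: 30.0
```

>>> drive_tool --pt "-1 0 0 -0.01 0" --pt "-1 0 0 -0.02 0" --pt "-1 0 0 -0.025 0" --pt "-1 0 0 -0.02 0" --pt "-1 0 0 -0.02 0" --pt "-1 0 0 -0.01 0" --pt "-1 0 0 -0.008 0" --pt "-1 0 0 -0.005 0" --pt "-1 0 0 -0.003 0" --pt "-1 0 0 -0.003 0" --pt "-1 0 0 0 0" --pt "-1 0 0 0 0" --pt "-1 0 0 0 0"

```text
time: 6.43
tool_pos: [0.4564, 0.3363, 0.0272]
eef_rot: [[-0.988, -0.152, 0.001], [-0.152, 0.988, 0.001], [-0.001, 0.001, -1.0]]
ft_force: [0.1, 1.3, -2.7]
gripper_width: 0.0272
gripper_force: 30.0
```

>>> drive_tool --pt "-1 0 0 -0.002 0" --pt "-1 0 0 -0.001 0" --pt "-1 0 0 0 0" --pt "-1 0 0 0 0"

```text
time: 6.77
tool_pos: [0.4561, 0.3359, 0.0235]
eef_rot: [[-0.988, -0.152, -0.0], [-0.152, 0.988, -0.0], [0.0, -0.0, -1.0]]
ft_force: [-0.1, -0.1, -2.8]
gripper_width: 0.0273
gripper_force: 30.0
```

>>> drive_tool --pt "-1 0 0 -0.001 0" --pt "-1 0 0 0 0"

```text
time: 6.93
tool_pos: [0.4563, 0.3361, 0.023]
eef_rot: [[-0.988, -0.152, 0.0], [-0.152, 0.988, 0.0], [-0.0, 0.0, -1.0]]
ft_force: [-0.7, -0.3, 0.6]
gripper_width: 0.0272
gripper_force: 30.0
```

>>> drive_tool --pt "-0.3 0 0 0 0" --pt "-0.2 0 0 0 0" --pt "0.0 0 0 0 0" --pt "0.35 0 0 0 0" --pt "0.35 0 0 0 0" --pt "0.35 0 0 0.01 0" --pt "0.35 0 0 0.025 0" --pt "0.35 0 0 0.03 0" --pt "0.35 0 0 0.03 0" --pt "0.35 0 0 0.025 0" --pt "0.35 0 0 0.01 0" --pt "0.35 0.0026 -0.0189 0 0" --pt "0.35 0.0052 -0.0378 0 0" --pt "0.35 0.0052 -0.0378 0 0" --pt "0.35 0.0052 -0.0378 0 0" --pt "0.35 0.0052 -0.0378 0 0" --pt "0.35 0.0026 -0.0189 0 0" --pt "0.35 0 0 0 0" --pt "0.35 0 0 0 0"

```text
time: 8.52
tool_pos: [0.482, 0.1458, 0.1526]
eef_rot: [[-0.989, -0.15, -0.0], [-0.15, 0.989, 0.0], [0.0, 0.0, -1.0]]
ft_force: [-0.2, 0.1, -0.7]
gripper_width: 0.0588
gripper_force: 0.0
```

```bash
python3 - <<'E'
from rig import readout, vision
import cv2
r=vision.read_camera("side")["img"][...,::-1]
cv2.imwrite("pics/side1.png",r)
E
```

```text
(no output)
```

View pics/side1.png

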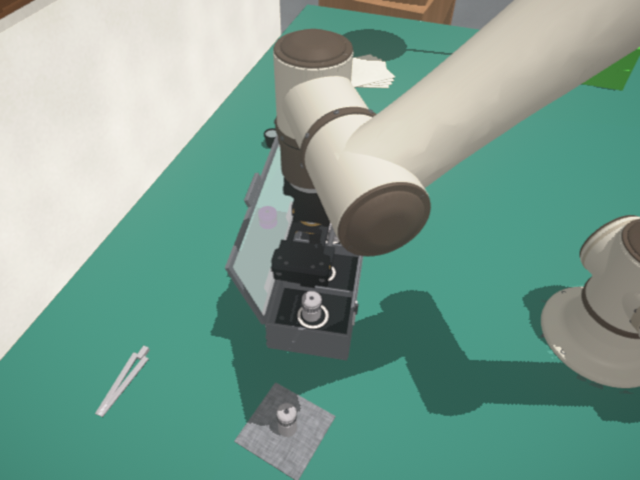

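>>> drive_tool --pt "0.35 0 0 -0.015 0" --pt "0.35 0 0 -0.025 0" --pt "0.35 0 0 -0.025 0" --pt "0.35 0 0 -0.02 0" --pt "0.35 0 0 -0.015 0" --pt "0.35 0 0 -0.01 0" --pt "0.35 0 0 0 0" --pt "0.35 0 0 0 0" --pt "0.1 0 0 0 0" --pt "-0.1 0 0 0 0" --pt "-0.2 0 0 0 0" --pt "-1 0 0 0 0" --pt "-1 0 0 0 0" --pt "-1 0 0 0 0" --pt "-1 0 0 0 0" --pt "-1 0 0 0 0"

```text
time: 9.9
tool_pos: [0.4824, 0.1473, 0.043]
eef_rot: [[-0.988, -0.152, 0.001], [-0.152, 0.988, 0.001], [-0.001, 0.0, -1.0]]
ft_force: [-1.5, 1.9, 4.1]
gripper_width: 0.0314
gripper_force: 30.0
```

>>> drive_tool --pt "-1 0 0 0.01 0" --pt "-1 0 0 0.025 0" --pt "-1 0 0 0.03 0" --pt "-1 0 0 0.02 0" --pt "-1 0 0 0.005 0" --pt "-1 0.0017 -0.013 0 0" --pt "-1 0.0034 -0.026 0 0" --pt "-1 0.0035 -0.027 0 0" --pt "-1 0.0034 -0.026 0 0" --pt "-1 0.0017 -0.013 0 0" --pt "-1 0 0 0 0" --pt "-1 0 0 0 0" --pt "-1 0 0 -0.012 0" --pt "-1 0 0 -0.025 0" --pt "-1 0 0 -0.025 0" --pt "-1 0 0 -0.02 0" --pt "-1 0 0 -0.01 0" --pt "-1 0 0 -0.006 0" --pt "-1 0 0 0 0" --pt "-1 0 0 0 0"

```text
time: 11.57
tool_pos: [0.4959, 0.0423, 0.0344]
eef_rot: [[-0.988, -0.153, -0.0], [-0.153, 0.988, -0.0], [0.0, -0.0, -1.0]]
ft_force: [0.6, 0.8, -2.1]
gripper_width: 0.0311
gripper_force: 30.0
```

>>> drive_tool --pt "-1 0 0 -0.001 0" --pt "-1 0 0 0 0" --pt "-1 0 0 0 0"

```text
time: 11.82
tool_pos: [0.4963, 0.0422, 0.0343]
eef_rot: [[-0.988, -0.152, 0.002], [-0.152, 0.988, 0.001], [-0.002, 0.0, -1.0]]
ft_force: [0.4, -0.2, -2.6]
gripper_width: 0.0312
gripper_force: 30.0
```

>>> drive_tool --pt "-1 0 0 -0.001 0" --pt "-1 0 0 0 0" --pt "-1 0 0 0 0"

```text
time: 12.07
tool_pos: [0.4959, 0.0419, 0.0327]
eef_rot: [[-0.988, -0.152, 0.0], [-0.152, 0.988, 0.0], [-0.0, 0.0, -1.0]]
ft_force: [0.8, -0.6, -3.4]
gripper_width: 0.0311
gripper_force: 30.0
```

>>> drive_tool --pt "-1 0 0 -0.001 0" --pt "-1 0 0 0 0" --pt "-1 0 0 0 0"

```text
time: 12.32
tool_pos: [0.4958, 0.0419, 0.0315]
eef_rot: [[-0.988, -0.152, -0.0], [-0.152, 0.988, -0.0], [0.0, -0.0, -1.0]]
ft_force: [-0.1, -0.1, -2.3]
gripper_width: 0.0308
gripper_force: 30.0
```

>>> drive_tool --pt "-1 0 0 -0.001 0" --pt "-1 0 0 0 0" --pt "-1 0 0 0 0"

```text
time: 12.57
tool_pos: [0.4959, 0.042, 0.031]
eef_rot: [[-0.988, -0.152, 0.0], [-0.152, 0.988, -0.0], [-0.0, -0.0, -1.0]]
ft_force: [-2.3, -0.8, 4.1]
gripper_width: 0.0311
gripper_force: 30.0
```

>>> drive_tool --pt "-0.25 0 0 0 0" --pt "-0.1 0 0 0 0" --pt "0.2 0 0 0 0" --pt "0.35 0 0 0 0" --pt "0.35 0 0 0 0" --pt "0.35 0 0 0.01 0" --pt "0.35 0 0 0.03 0" --pt "0.35 0 0 0.03 0" --pt "0.35 0 0 0.02 0" --pt "0.35 0 0 0.01 0" --pt "0.4 0.0013 -0.015 0 0" --pt "0.4 0.003 -0.027 0 0" --pt "0.4 0.003 -0.027 0 0" --pt "0.4 0.003 -0.027 0 0" --pt "0.4 0.001 -0.013 0 0" --pt "0.4 0 0 0 0" --pt "0.4 0 0 0 0"

```text
time: 13.98
tool_pos: [0.507, -0.0676, 0.1303]
eef_rot: [[-0.989, -0.15, -0.0], [-0.15, 0.989, 0.0], [0.0, 0.0, -1.0]]
ft_force: [1.0, 0.5, -0.4]
gripper_width: 0.0608
gripper_force: 0.0
```

>>> drive_tool --pt "0.4 0 0 -0.015 0" --pt "0.4 0 0 -0.03 0" --pt "0.4 0 0 -0.025 0" --pt "0.4 0 0 -0.02 0" --pt "0.4 0 0 -0.015 0" --pt "0.4 0 0 -0.01 0" --pt "0.4 0 0 0 0" --pt "0.4 0 0 0 0" --pt "0.2 0 0 0 0" --pt "0 0 0 0 0" --pt "-0.1 0 0 0 0" --pt "-1 0 0 0 0" --pt "-1 0 0 0 0" --pt "-1 0 0 0 0" --pt "-1 0 0 0 0" --pt "-1 0 0 0 0"

```text
time: 15.32
tool_pos: [0.5075, -0.0668, 0.0162]
eef_rot: [[-0.988, -0.152, 0.001], [-0.152, 0.988, 0.0], [-0.001, 0.0, -1.0]]
ft_force: [-1.4, 1.9, 6.3]
gripper_width: 0.0373
gripper_force: 30.0
```

>>> drive_tool --pt "-1 0 0 0.01 0" --pt "-1 0 0 0.025 0" --pt "-1 0 0 0.03 0" --pt "-1 0 0 0.03 0" --pt "-1 0 0 0.02 0" --pt "-1 0 0 0.005 0" --pt "-1 -0.002 0.0155 0 0" --pt "-1 -0.004 0.031 0 0" --pt "-1 -0.004 0.031 0 0" --pt "-1 -0.004 0.03 0 0" --pt "-1 -0.004 0.031 0 0" --pt "-1 -0.004 0.031 0 0" --pt "-1 -0.004 0.03 0 0" --pt "-1 -0.002 0.0155 0 0" --pt "-1 0 0 0 0" --pt "-1 0 0 0 0"

```text
time: 16.65
tool_pos: [0.4778, 0.148, 0.134]
eef_rot: [[-0.988, -0.153, -0.003], [-0.153, 0.988, -0.002], [0.003, -0.001, -1.0]]
ft_force: [-0.4, 0.0, -3.6]
gripper_width: 0.0375
gripper_force: 30.0
```

>>> drive_tool --pt "-1 0 0 -0.01 0" --pt "-1 0 0 -0.025 0" --pt "-1 0 0 -0.025 0" --pt "-1 0 0 -0.015 0" --pt "-1 0 0 -0.01 0" --pt "-1 0 0 -0.006 0" --pt "-1 0 0 -0.003 0" --pt "-1 0 0 0 0" --pt "-1 0 0 0 0"

```text
time: 17.4
tool_pos: [0.4796, 0.1478, 0.042]
eef_rot: [[-0.988, -0.151, 0.001], [-0.151, 0.988, 0.001], [-0.001, 0.0, -1.0]]
ft_force: [0.2, 0.2, -3.2]
gripper_width: 0.0375
gripper_force: 30.0
```

>>> drive_tool --pt "-1 0 0 -0.001 0" --pt "-1 0 0 0 0" --pt "-1 0 0 0 0"

```text
time: 17.65
tool_pos: [0.4793, 0.1481, 0.041]
eef_rot: [[-0.988, -0.152, 0.001], [-0.152, 0.988, 0.001], [-0.001, 0.0, -1.0]]
ft_force: [0.1, 0.5, -3.2]
gripper_width: 0.0373
gripper_force: 30.0
```

>>> drive_tool --pt "-1 0 0 -0.001 0" --pt "-1 0 0 0 0" --pt "-1 0 0 0 0"

```text
time: 17.9
tool_pos: [0.4794, 0.1482, 0.0402]
eef_rot: [[-0.988, -0.152, 0.001], [-0.152, 0.988, 0.0], [-0.001, 0.0, -1.0]]
ft_force: [-2.2, 0.0, 1.7]
gripper_width: 0.0375
gripper_force: 30.0
```

>>> drive_tool --pt "-1 0 0 -0.001 0" --pt "-1 0 0 0 0" --pt "-1 0 0 0 0"

```text
time: 18.15
tool_pos: [0.4795, 0.1482, 0.0402]
eef_rot: [[-0.988, -0.153, 0.001], [-0.153, 0.988, 0.0], [-0.001, 0.0, -1.0]]
ft_force: [-4.1, -0.4, 10.8]
gripper_width: 0.0371
gripper_force: 30.0
```

>>> drive_tool --pt "-0.1 0 0 0 0" --pt "0.1 0 0 0 0" --pt "0.4 0 0 0 0" --pt "0.4 0 0 0 0" --pt "0.4 0 0 0.01 0" --pt "0.4 0 0 0.03 0" --pt "0.4 0 0 0.035 0" --pt "0.4 0 0 0.025 0" --pt "0.4 0 0 0.01 0" --pt "0.3 -0.002 0.0155 0 0" --pt "0.3 -0.004 0.033 0 0" --pt "0.3 -0.004 0.031 0 0" --pt "0.3 -0.004 0.031 0 0" --pt "0.3 -0.004 0.031 0 0" --pt "0.3 -0.003 0.031 0 0" --pt "0.3 -0.002 0.0155 0 0" --pt "0.3 0 0 0 0" --pt "0.3 0 0 0 0"

```text
time: 19.65
tool_pos: [0.4555, 0.3359, 0.1475]
eef_rot: [[-0.988, -0.153, -0.002], [-0.153, 0.988, -0.002], [0.002, -0.001, -1.0]]
ft_force: [0.2, -0.1, -0.6]
gripper_width: 0.0561
gripper_force: 0.0
```

>>> drive_tool --pt "0.3 0 0 -0.015 0" --pt "0.3 0 0 -0.03 0" --pt "0.3 0 0 -0.03 0" --pt "0.3 0 0 -0.025 0" --pt "0.3 0 0 -0.015 0" --pt "0.3 0 0 -0.012 0" --pt "0.3 0 0 0 0" --pt "0.3 0 0 0 0" --pt "0.1 0 0 0 0" --pt "-0.1 0 0 0 0" --pt "-0.3 0 0 0 0" --pt "-1 0 0 0 0" --pt "-1 0 0 0 0" --pt "-1 0 0 0 0" --pt "-1 0 0 0 0" --pt "-1 0 0 0 0"

```text
time: 20.98
tool_pos: [0.4562, 0.3363, 0.022]
eef_rot: [[-0.988, -0.152, 0.0], [-0.152, 0.988, 0.0], [-0.001, 0.0, -1.0]]
ft_force: [-0.3, 0.3, 3.3]
gripper_width: 0.0275
gripper_force: 30.0
```

>>> drive_tool --pt "-1 0 0 0.01 0" --pt "-1 0 0 0.03 0" --pt "-1 0 0 0.035 0" --pt "-1 0 0 0.03 0" --pt "-1 0 0 0.02 0" --pt "-1 0 0 0.005 0" --pt "-1 0.002 -0.015 0 0" --pt "-1 0.0043 -0.031 0 0" --pt "-1 0.0043 -0.031 0 0" --pt "-1 0.0043 -0.031 0 0" --pt "-1 0.0043 -0.031 0 0" --pt "-1 0.0043 -0.031 0 0" --pt "-1 0.0043 -0.031 0 0" --pt "-1 0.0043 -0.031 0 0" --pt "-1 0.0043 -0.031 0 0" --pt "-1 0.0043 -0.031 0 0" --pt "-1 0.0043 -0.031 0 0" --pt "-1 0.0043 -0.031 0 0" --pt "-1 0.0043 -0.031 0 0" --pt "-1 0.0024 -0.013 0 0"

```text
time: 22.65
tool_pos: [0.5099, -0.0675, 0.1492]
eef_rot: [[-0.989, -0.148, -0.006], [-0.148, 0.989, -0.001], [0.006, 0.0, -1.0]]
ft_force: [0.3, 0.2, -2.2]
gripper_width: 0.0273
gripper_force: 30.0
```

>>> drive_tool --pt "-1 0 0 0 0" --pt "-1 0 0 0 0" --pt "-1 0 0 -0.01 0" --pt "-1 0 0 -0.03 0" --pt "-1 0 0 -0.03 0" --pt "-1 0 0 -0.02 0" --pt "-1 0 0 -0.015 0" --pt "-1 0 0 -0.01 0" --pt "-1 0 0 -0.005 0" --pt "-1 0 0 0 0" --pt "-1 0 0 0 0"

```text
time: 23.57
tool_pos: [0.5126, -0.0637, 0.0318]
eef_rot: [[-0.988, -0.153, 0.001], [-0.153, 0.988, -0.0], [-0.001, -0.0, -1.0]]
ft_force: [0.4, 0.5, -2.9]
gripper_width: 0.0276
gripper_force: 30.0
```

>>> drive_tool --pt "-1 0 0 -0.001 0" --pt "-1 0 0 0 0" --pt "-1 0 0 0 0"

```text
time: 23.82
tool_pos: [0.5126, -0.064, 0.0313]
eef_rot: [[-0.988, -0.152, 0.002], [-0.152, 0.988, 0.0], [-0.002, 0.0, -1.0]]
ft_force: [-0.1, -0.5, -3.7]
gripper_width: 0.0275
gripper_force: 30.0
```

>>> drive_tool --pt "-1 0 0 -0.001 0" --pt "-1 0 0 0 0" --pt "-1 0 0 0 0"

```text
time: 24.07
tool_pos: [0.5122, -0.0641, 0.0297]
eef_rot: [[-0.988, -0.152, 0.0], [-0.152, 0.988, 0.0], [-0.0, 0.0, -1.0]]
ft_force: [0.3, 0.0, -3.8]
gripper_width: 0.0272
gripper_force: 30.0
```

>>> drive_tool --pt "-1 0 0 -0.001 0" --pt "-1 0 0 0 0" --pt "-1 0 0 0 0"

```text
time: 24.32
tool_pos: [0.5121, -0.0641, 0.0285]
eef_rot: [[-0.988, -0.152, -0.0], [-0.152, 0.988, -0.0], [0.0, 0.0, -1.0]]
ft_force: [0.3, 0.0, -3.4]
gripper_width: 0.0273
gripper_force: 30.0
```

>>> drive_tool --pt "-1 0 0 -0.001 0" --pt "-1 0 0 0 0" --pt "-1 0 0 0 0"

```text
time: 24.57
tool_pos: [0.5123, -0.064, 0.028]
eef_rot: [[-0.988, -0.152, 0.0], [-0.152, 0.988, -0.0], [-0.0, -0.0, -1.0]]
ft_force: [-1.3, 0.3, 2.3]
gripper_width: 0.0275
gripper_force: 30.0
```

>>> drive_tool --pt "-0.3 0 0 0 0" --pt "-0.2 0 0 0 0" --pt "0.0 0 0 0 0" --pt "0.3 0 0 0 0" --pt "0.3 0 0 0 0" --pt "0.3 0 0 0.01 0" --pt "0.3 0 0 0.03 0" --pt "0.3 0 0 0.04 0" --pt "0.3 0 0 0.04 0" --pt "0.3 0 0 0.04 0" --pt "0.3 0 0 0.04 0" --pt "0.3 -0.006 -0.036 0.03 0" --pt "0.3 -0.006 -0.036 0.02 0" --pt "0.3 -0.006 -0.036 0.02 0" --pt "0.3 -0.006 -0.036 0 0" --pt "-1 -0.006 -0.036 0 0" --pt "-1 -0.006 -0.036 0 0" --pt "-1 -0.006 -0.036 0 0" --pt "-1 -0.006 -0.036 0 0" --pt "-1 -0.006 -0.036 0 0"

```text
time: 26.23
tool_pos: [0.4579, -0.3854, 0.295]
eef_rot: [[-0.988, -0.152, 0.001], [-0.152, 0.988, -0.0], [-0.001, -0.0, -1.0]]
ft_force: [0.5, 0.6, 0.1]
gripper_width: 0.0313
gripper_force: 0.0
```

```bash
python3 - <<'E'
from rig import vision
import cv2,numpy as np
t,s=[vision.read_camera(n)["img"][...,::-1] for n in("top","side")]
f=lambda a,k:cv2.resize(a,None,fx=k,fy=k,interpolation=cv2.INTER_CUBIC)
cv2.imwrite("pics/t2.png",f(t[180:310,195:385],4.2)); cv2.imwrite("pics/s2.png",f(s[130:365,210:410],2.5))
E
```

```text
(no output)
```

View pics/t2.png

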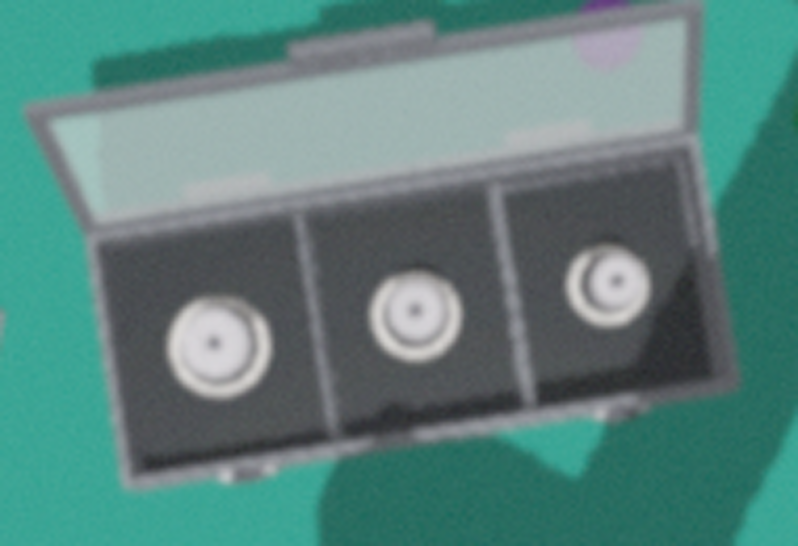

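View pics/s2.png

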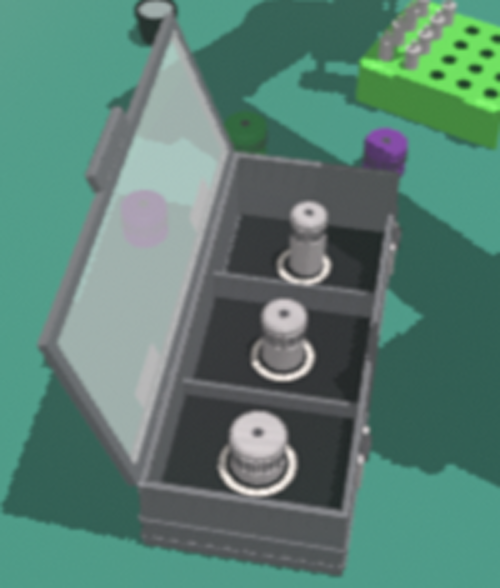

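>>> drive_tool --pt "-1 0.0133 0.0303 0 0" --pt "-1 0.0133 0.0303 0 0" --pt "-1 0.0133 0.0303 0 0" --pt "-1 0.0133 0.0303 0 0" --pt "-1 0.0133 0.0303 0 0" --pt "-1 0.0133 0.0303 0 0" --pt "-1 0.0133 0.0303 0 0" --pt "-1 0.0133 0.0303 0 0" --pt "-1 0.0133 0.0303 0 0" --pt "-1 0.0133 0.0303 0 0" --pt "-1 0.0133 0.0303 0 0" --pt "-1 0.0133 0.0303 0 0" --pt "-1 0.0133 0.0303 0 0" --pt "-1 0.0133 0.0303 0 0" --pt "-1 0.0133 0.0303 0 0" --pt "-1 0 0 0 0" --pt "-1 0 0 0 0" --pt "-1 0 0 0 0"

```text
time: 27.83
tool_pos: [0.6578, 0.0709, 0.2943]
eef_rot: [[-0.988, -0.153, -0.0], [-0.153, 0.988, -0.0], [0.0, -0.0, -1.0]]
ft_force: [0.2, -0.3, -0.6]
gripper_width: 0.0007
gripper_force: 0.0
```

>>> drive_tool --pt "-1 0 0 -0.02 0" --pt "-1 0 0 -0.03 0" --pt "-1 0 0 -0.03 0" --pt "-1 0 0 -0.02 0" --pt "-1 0 0 -0.01 0" --pt "-1 0 0 0 0" --pt "-1 0 0 0 0"

```text
time: 28.42
tool_pos: [0.6587, 0.0699, 0.1852]
eef_rot: [[-0.988, -0.151, 0.001], [-0.151, 0.988, -0.0], [-0.001, -0.001, -1.0]]
ft_force: [1.3, -0.5, 0.5]
gripper_width: 0.0007
gripper_force: 0.0
```

>>> drive_tool --pt "-1 -0.01 -0.0015 0 0" --pt "-1 -0.01 -0.0015 0 0" --pt "-1 -0.01 -0.0015 0 0" --pt "-1 -0.01 -0.0015 0 0" --pt "-1 -0.01 -0.0015 0 0" --pt "-1 -0.01 -0.0015 0 0" --pt "-1 -0.01 -0.0015 0 0" --pt "-1 -0.01 -0.0015 0 0" --pt "-1 -0.01 -0.0015 0 0" --pt "-1 0 0 0 0"

```text
time: 29.25
tool_pos: [0.5682, 0.0571, 0.1868]
eef_rot: [[-0.988, -0.152, 0.004], [-0.152, 0.988, 0.001], [-0.004, 0.001, -1.0]]
ft_force: [-0.4, -0.9, 1.1]
gripper_width: 0.0003
gripper_force: 0.0
```

>>> drive_tool --pt "-1 -0.0114 -0.0017 -0.0015 0" --pt "-1 -0.0114 -0.0017 -0.0015 0" --pt "-1 -0.0107 -0.0016 -0.0036 0" --pt "-1 -0.0107 -0.0016 -0.0036 0" --pt "-1 -0.0098 -0.0015 -0.0058 0" --pt "-1 -0.0098 -0.0015 -0.0058 0" --pt "-1 -0.0085 -0.0013 -0.0077 0" --pt "-1 -0.0085 -0.0013 -0.0077 0" --pt "-1 0 0 0 0"

```text
time: 30.0
tool_pos: [0.4859, 0.0445, 0.1463]
eef_rot: [[-0.988, -0.151, -0.002], [-0.151, 0.988, -0.0], [0.002, 0.0, -1.0]]
ft_force: [0.4, -0.0, 0.3]
gripper_width: 0.0004
gripper_force: 0.0
```

```bash
python3 - <<'E'
from rig import vision
import cv2,numpy as np
s=vision.read_camera("side")["img"][...,::-1]
cv2.imwrite("pics/s3.png",s)
E
```

```text
(no output)
```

View pics/s3.png

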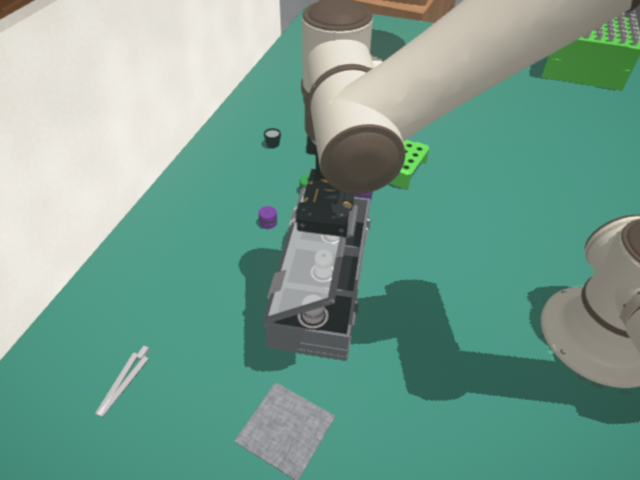

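>>> drive_tool --pt "-1 -0.0068 -0.001 -0.0092 0" --pt "-1 -0.0068 -0.001 -0.0092 0" --pt "-1 -0.0049 -0.0007 -0.0104 0" --pt "-1 -0.0049 -0.0007 -0.0104 0" --pt "-1 -0.0023 -0.0003 -0.0084 0" --pt "-1 -0.0023 -0.0003 -0.0084 0" --pt "-1 -0.001 0 -0.007 0" --pt "-1 0 0 0 0" --pt "-1 0 0 0 0"

```text
time: 30.8
tool_pos: [0.4584, 0.0409, 0.0834]
eef_rot: [[-0.988, -0.152, -0.001], [-0.152, 0.988, -0.001], [0.001, -0.0, -1.0]]
ft_force: [-0.4, -0.1, 0.3]
gripper_width: 0.0004
gripper_force: 0.0
```

>>> drive_tool --pt "-1 0 0 -0.003 0" --pt "-1 0 0 -0.002 0" --pt "-1 0 0 0 0" --pt "-1 0 0 0 0"

```text
time: 31.13
tool_pos: [0.4585, 0.041, 0.0788]
eef_rot: [[-0.988, -0.152, -0.0], [-0.152, 0.988, -0.0], [0.0, 0.0, -1.0]]
ft_force: [0.3, -0.3, 0.3]
gripper_width: 0.0004
gripper_force: 0.0
```

>>> drive_tool --pt "-1 0 0 -0.001 0" --pt "-1 0 0 0 0" --pt "-1 0 0 0 0"

```text
time: 31.38
tool_pos: [0.4586, 0.041, 0.0779]
eef_rot: [[-0.988, -0.152, 0.0], [-0.152, 0.988, 0.0], [-0.0, 0.0, -1.0]]
ft_force: [-0.3, 0.4, 1.4]
gripper_width: 0.0006
gripper_force: 0.4
```

>>> drive_tool --pt "-1 0 0 -0.001 0" --pt "-1 0 0 0 0" --pt "-1 0 0 0 0"

```text
time: 31.63
tool_pos: [0.4587, 0.041, 0.0779]
eef_rot: [[-0.988, -0.152, 0.0], [-0.152, 0.988, -0.0], [-0.0, -0.0, -1.0]]
ft_force: [-3.0, 1.0, 7.6]
gripper_width: 0.0001
gripper_force: 4.2
```

>>> drive_tool --pt "-1 0 0 -0.001 0" --pt "-1 0 0 0 0" --pt "-1 0 0 0 0"

```text
time: 31.88
tool_pos: [0.4587, 0.041, 0.0778]
eef_rot: [[-0.988, -0.153, 0.001], [-0.153, 0.988, -0.0], [-0.001, -0.0, -1.0]]
ft_force: [-5.6, 1.4, 15.4]
gripper_width: 0.0005
gripper_force: 7.8
```

>>> drive_tool --pt "-1 0 0 0.005 0" --pt "-1 0 0 0.02 0" --pt "-1 0 0 0.03 0" --pt "-1 0 0 0.03 0" --pt "-1 0 0 0.03 0" --pt "-1 0 0 0.03 0" --pt "-1 0 -0.03 0.02 0" --pt "-1 0 -0.03 0 0" --pt "-1 0 -0.035 0 0" --pt "-1 0 -0.035 0 0" --pt "-1 0 -0.035 0 0" --pt "-1 0 -0.035 0 0" --pt "-1 0 -0.035 0 0" --pt "-1 0 -0.035 0 0" --pt "-1 0 -0.035 0 0" --pt "-1 0 -0.035 0 0" --pt "-1 0 0 0 0" --pt "-1 0 0 0 0"

```text
time: 33.38
tool_pos: [0.4579, -0.3005, 0.2399]
eef_rot: [[-0.989, -0.148, -0.001], [-0.148, 0.989, 0.001], [0.001, 0.001, -1.0]]
ft_force: [-0.2, 0.7, 0.1]
gripper_width: 0.0007
gripper_force: 0.0
```

```bash
python3 - <<'E'
from rig import vision
import cv2
s=vision.read_camera("side")["img"][...,::-1]
cv2.imwrite("pics/s4.png",cv2.resize(s[130:365,210:410],None,fx=2.5,fy=2.5,interpolation=cv2.INTER_CUBIC))
E
```

```text
(no output)
```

View pics/s4.png

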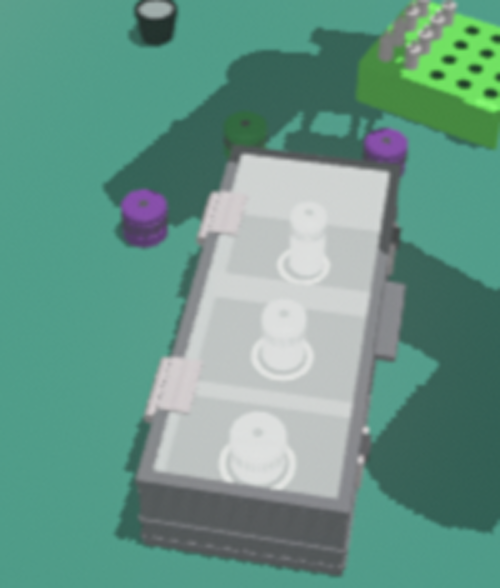

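The lid lies flat on the rim, with its tab at crop (390,320). All three masters stand upright inside their rings at crop (308,240), (284,335) and (258,450).

```bash
python3 -c "
from rig import close_job
print(close_job())"
```

```text
the job is handed in; nothing more can be done
None
```

The job is handed in at about 33 s of the 104 s allowed: each master stands upright in its own well and the lid is fully closed, as the last side picture shows; no verdict came back.

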